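# Shut and lock the edger's filter-box hatch

## Robot

A 6-joint arm with a two-finger parallel gripper is mounted at the origin on a cart in front of the work surface, level with it; the furniture and walls round the work are solid. World frame = base frame: x ahead of the robot, y to its left, z up, the work surface at z = 0. Lengths are in mm, angles in rad, forces in N, time in s.
With the tool pointing down it reaches from about 400 to 925 mm from the base axis. Payload 12.5 kg.
Tool frame: the origin (TCP) lies at the very end of the fingers, on their centre line; the grasp point (between the pads) lies 19 mm behind it; x points along the fingers, y is the direction in which the jaws open and shut, and the axes are right-handed (so a half turn about x gives the same grasp; the last joint's range is limited). The gripper opens to 95 mm and grips with 3 to 60 N. Pads are 20 mm wide; open, the fingers measure 119 mm over their backs; the gripper's body (75 mm by 180 mm) begins 59 mm behind the grasp point.
Start: joints at [1.071, 0.491, 1.559, -0, 1.092, -0.106], TCP at [239.798, 577.186, 214.661] pointing down, gripper open.
Joint ranges: [-3.1, 3.1], [-0.84, 2.19], [0.05, 2.79], [-1.13, 4.28], [0.06, 2.93], [-2.69, 2.69]. Speed limits (rad/s): [2.22, 2.22, 2.79, 3.14, 3.14, 3.14].

## Interface

Orientations are given as [roll, pitch, yaw] about the fixed x, y, z axes, in that order (R = Rz(yaw) Ry(pitch) Rx(roll)).
In Python, from cell import * gives the robot as it stands.
- The arm moves only by the tool step_arm, never from a script. Its argument "steps" is a list of rows, each a list of 4 numbers: the shift along the tool's x, y, z in units of 50 mm (1.0 is 50 mm), then the turn about the tool's x in units of 8 degrees (1.0 is 8 degrees). A call has 1 to 20 rows; each row shifts and turns the commanded pose from where the row before left it, along the tool's axes as they then stand; what a row does not reach is not made up. A row lasts 1/8 s, in which the tool goes at most 62.5 mm and 10.7 degrees, less where a joint would pass 70% of its speed; a pose out of reach is approached as far as the arm can. A call is refused whole if a number of a shift passes 1 or a number of a turn 1, either way. A call with a gripper value outside its range is refused whole. "jaw" is the closure, from 0 (fully open) to 1 (shut), set as the call begins (left out, the last holds). The fingers move at their own pace and stop on an object; the grip force is fixed at half the most. Time passes only in rows, so rows that do not move let the fingers close. It gives the time, the measured TCP pose, the force and the opening at its end, in the units of the state.
- state(): the state, without advancing time (a new reading comes with each control period).
- read_camera(name): name is "scene" or "top"; returns the picture (480x640x3 uint8, red, green, blue); there is no depth.
- camera_info(name): a dict with "mtx" (3x3 intrinsics, pixels), "eye" and "attitude" of the camera in the world. Camera axes: x right, y down, z forward; pixel columns grow to the right and rows downward; lengths in mm; the calibration is good to about 2 mm. A picture is of the moment at which its call begins. camera_info takes no time and is no camera call.
- job_done(): hands the job in, once; it reports no verdict.
The state is a dict: "t": time; "joints": joint angles; "qvel": joint speeds; "tau": joint torques, N m; "eef_pos": TCP position; "tcp_rot": TCP orientation; "ft_force": force on the tool from outside, world axes, zero at the start; "moment": the same for the moment, N m; "opening": opening from 0.0 (shut) to 1.0 (fully open).
Only numpy, scipy, OpenCV 4.12 (cv2) and the standard library are available. Lean on these libraries where they do the work, as an engineer would, in place of code of your own. Each camera call takes 0.05 s, during which the arm holds its last target.

## Task

The filter box beside the lens edger has been cleaned. Shut its hatch cover fully, then swing the slotted hasp over the wing of the staple until it lies flat, and lock it by turning the wing crosswise over the hasp. Leave the small parts box and the dropper bottle behind it where they are.

Things in the scene. Friction and masses are not known exactly. Their poses are not given: they have to be found in the camera images.
- filter_box: Low grey sheet-steel box screwed to the bench, 110 mm (its x, -55 to +55) by 192 mm (its y, from -90 to +102 mm), flat top at z = 66 mm. Origin on the bench under the box; z up. At its -y end (away from the robot) the top has a hatch with a hinged cover, at its +y end (towards the robot) is a fixed deck with the swivel staple. Screw ears and a drain stub stand 20 mm out of the -y end. Immovable.
- hatch (a joint): Angle of the hatch cover (rad): 0 shut, grows as it opens; starts open. Grey plate 106 mm (x) by 80 mm, 4 mm thick, hinged along the box's x at y = -84, z = 68 mm of the box frame; shut, its upper face is at z = 70 mm. Stiff hinge: stays at any angle; 2 to 4 N at the edge shuts it. The hasp takes the middle of the cover, 20 mm either side. The edger stands close beside the box, on its +x side.
- hatch_edge (a point): Middle of the cover's free edge, on its upper (outer) face, 82 mm from the cover's hinge line.
- hasp (a joint): Angle of the hasp against the cover (rad): 0 = straight out past the free edge in the cover's plane, 1.57 square to the cover, at most 2.85; grows as it folds back over the cover. Starts folded back. Turns about a pin along the box's x. Stiff hinge: stays at any angle, about 1 N at the end moves it. Home (0, cover shut) its upper face is at z = 75 mm and the wing stands up through its slot.
- hasp_pin (a point): Middle of the hasp's pin, on the cover; with the cover shut at y = -6 mm, z = 73 mm of the box frame.
- hasp_end (a point): Middle of the hasp's rolled end, 98 mm from the pin. The hasp is a steel strap 39 mm wide and 4 mm thick (the roll 7 mm), with a slot 21 mm wide from 16 to 74 mm from the pin; from there to the end it is solid.
- staple (a joint): Angle of the staple's wing about the vertical (rad): 0 = in line with the hasp's slot (along the box's y), +1.57 and -1.57 = crosswise, at its stops; positive is counter-clockwise from above. Starts in line within 0.12; the hasp passes only within about 0.2 of in line, the wing turns across only when the hasp lies flat. Turns either way, stiff (0.04 N m), stays where left.
- staple_top (a point): Middle of the top of the staple's wing, on its turning axis, at x = 0, y = 37 mm, z = 102 mm of the box frame. The dark steel wing is 11 mm thick, 46 mm long from z = 78 to 90 mm and 36 mm long from there to the top; beneath it is a round neck 11 mm thick.
- dropper: Small brown glass dropper bottle, 34 mm across, 102 mm high, standing behind the box. Origin: middle of the underside. Bystander.
- parts_box: Small grey divided parts box with a clear lid, 92 x 64 x 26 mm, lying behind the filter box. Origin: middle of the underside. Bystander.

How it is judged:
By the outcome, as a careful person would: the job done as asked, in the order asked, and still so for the second after the job is handed in, with the robot touching nothing.
It also fails if it takes over 51 s, if anything falls off the work surface, if the arm or the gripper's body presses on something with over 40 N, if the wrist force passes 120 N, or if a joint passes its speed limit or range.

## Working session

There is one attempt and no reset: what is moved stays moved. The work goes in short steps, Python scripts to look and compute and a tool call to move; the robot and the scene stay as the last step left them, time stands still between calls to the robot, and variables do not carry over. Pictures are saved under pics/ and viewed, and the job is handed in when it is done.

Besides the shell and the picture viewer there is one more tool, called after "Emit:" as a command line: name --pt "numbers of a row" for each row, then --argument value for the rest. step_arm: Moves the arm, as the interface text tells. Its arguments: {"type":"object","properties":{"steps":{"type":"array","items":{"type":"array","items":{"type":"number"}}},"jaw":{"type":"number"}},"required":["steps"]}

```bash
ls; mkdir -p pics; python3 - <<'E'
from cell import *
import cv2
print(state())
for n in("scene","top"):
    cv2.imwrite(f"pics/{n}0.png",read_camera(n)[:,:,::-1]); print(n,camera_info(n))
E
```

```text
pics
{'t': 0.0, 'joints': array([ 1.07139333e+00,  4.91548836e-01,  1.55946982e+00,  1.80193339e-05,
        1.09168007e+00, -1.05614233e-01]), 'qvel': array([ 7.82750220e-04,  1.16107005e-05, -2.10983052e-03,  5.42111734e-04,
       -9.44486898e-04,  1.35548330e-03]), 'tau': array([ 6.72729038e-05, -6.12648869e+01, -2.58178246e+01,  6.91966899e-02,
        4.82625794e-02, -7.81088534e-05]), 'eef_pos': array([239.66972879, 576.95133828, 214.06139333]), 'tcp_rot': array([-1.69085816,  1.56969014, -2.08465525]), 'ft_force': array([0.35166568, 0.21120257, 0.05611999]), 'moment': array([ 0.01429485, -0.0064491 ,  0.00994443]), 'opening': 1.0024955629649022}
scene {'mtx': array([[529.25900094,   0.        , 325.41242123],
       [  0.        , 529.25900094, 244.47174155],
       [  0.        ,   0.        ,   1.        ]]), 'eye': array([ 262.08791944, -743.89482653,  663.45566488]), 'attitude': array([-2.30018696, -0.01148502, -0.48608291])}
top {'mtx': array([[580.8136672 ,   0.        , 323.2652111 ],
       [  0.        , 580.8136672 , 238.43846878],
       [  0.        ,   0.        ,   1.        ]]), 'eye': array([ 430.40928875, -178.22400033,  934.32289848]), 'attitude': array([-2.99076174e+00,  1.90409035e-03, -1.59849785e+00])}
```

View pics/scene0.png

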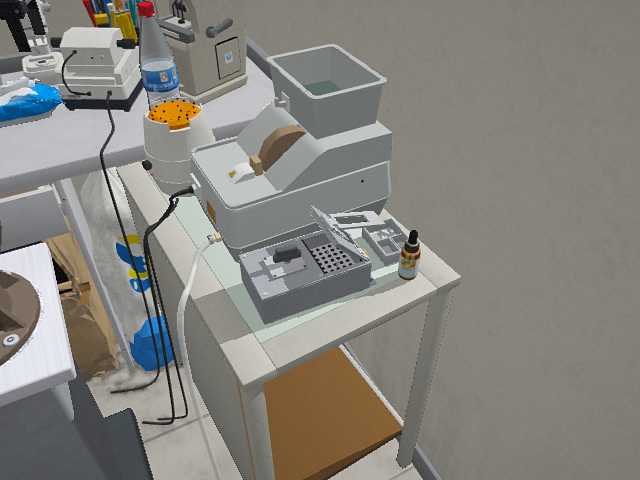

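View pics/top0.png

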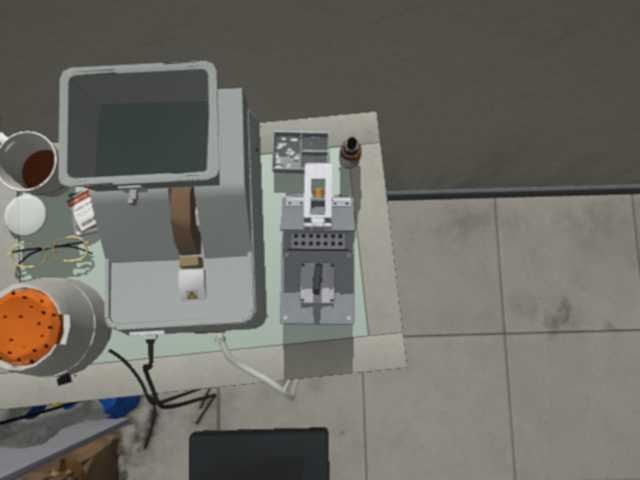

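```bash
cat > h.py <<'E'
import numpy as np,cv2
from scipy.spatial.transform import Rotation as R
from cell import *
def cam(n):
    c=camera_info(n); return c["mtx"],np.array(c["eye"]),R.from_euler('xyz',c["attitude"]).as_matrix()
def ray(n,uv):
    K,e,A=cam(n); d=A@np.linalg.inv(K)@np.array([uv[0],uv[1],1.]); return e,d/np.linalg.norm(d)
def onz(n,uv,z):
    e,d=ray(n,uv); return e+d*(z-e[2])/d[2]
def proj(n,P):
    K,e,A=cam(n); p=(np.atleast_2d(P)-e)@A@K.T; return p[:,:2]/p[:,2:]
def tri(a,b):
    e1,d1=ray("scene",a);e2,d2=ray("top",b)
    s=np.linalg.lstsq(np.c_[d1,-d2],e2-e1,rcond=None)[0]
    p,q=e1+s[0]*d1,e2+s[1]*d2; return (p+q)/2,np.linalg.norm(p-q)
E
python3 - <<'E'
from h import *
a=cv2.imread("pics/top0.png");b=cv2.imread("pics/scene0.png")
cv2.imwrite("pics/topz.png",cv2.resize(a[120:340,250:400],None,fx=2.7*1.0,fy=2.7,interpolation=cv2.INTER_CUBIC))
cv2.imwrite("pics/scz.png",cv2.resize(b[190:330,230:430],None,fx=4,fy=4,interpolation=cv2.INTER_CUBIC))
print(onz("top",(281,322),66),onz("top",(354,323),66))
E
```

```text
[ 439.08204536 -114.23251863   66.        ] [ 434.62477627 -222.17024817   66.        ]
```

View pics/topz.png

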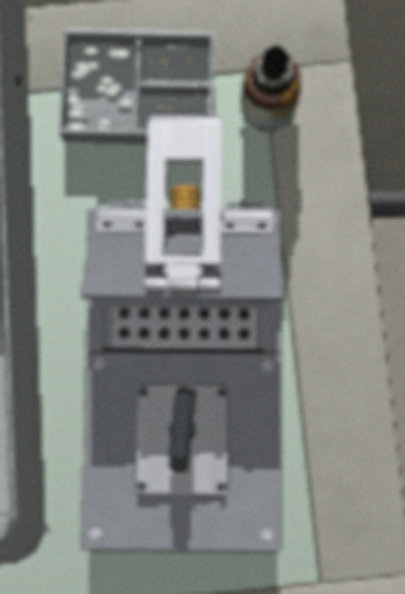

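View pics/scz.png

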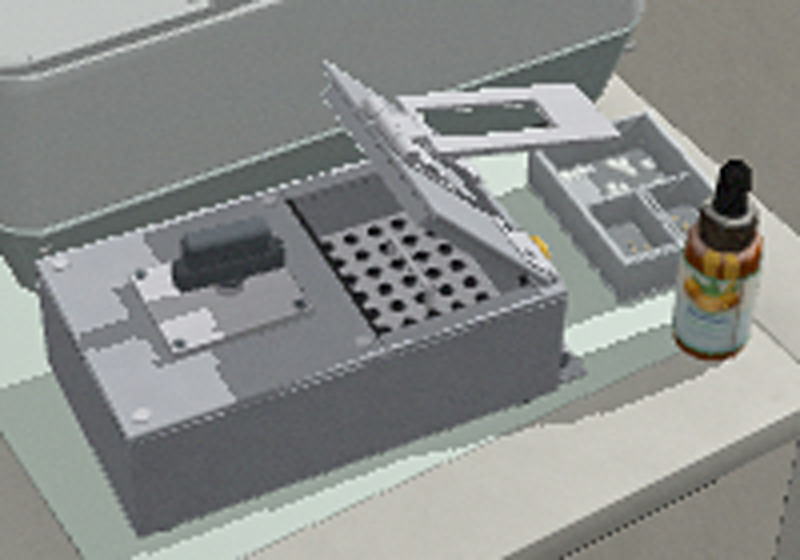

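```bash
python3 - <<'E'
from h import *
T=lambda u,v:(250+u/2.7,120+v/2.7)
S=lambda u,v:(230+u/4,190+v/4)
for n,p in dict(nl=T(83,548),nr=T(279,548),screwL=T(96,533),screwR=T(266,533),sl2=T(100,366),sr2=T(267,366)).items(): print(n,onz("top",p,66).round(1))
for n,p in dict(nr=S(135,437),nl=S(38,260),fr=S(565,290),scL=S(60,262),scR=S(140,415)).items(): print("S",n,onz("scene",p,66).round(1))
print("staple top", onz("top",T(184,392),102),onz("top",T(183,465),102))
print("wing S",onz("scene",S(183,243),102),onz("scene",S(262,222),102))
print("hasp pin tri",[ (a.round(1),b.round(1)) for a,b in [tri(S(385,110),T(182,272))]])
# hasp end corners: scene (615,135) right end ; (580,85) left
print(tri(S(618,133),T(221,118)),tri(S(583,87),T(148,118)))
# hatch free edge: left top (325,62)S ; T(84,296)
print("free L",tri(S(325,63),T(83,296)),)
print("drop",onz("top",T(275,60),102),onz("scene",S(735,165),102))
print("parts",[onz("top",T(*p),26).round() for p in((64,32),(214,34),(212,140),(62,135))])
E
```

```text
nl [ 437.7 -113.8   66. ]
nr [ 434.7 -221.2   66. ]
screwL [ 445.6 -121.1   66. ]
screwR [ 443.  -214.3   66. ]
sl2 [ 537.8 -125.    66. ]
sr2 [ 535.2 -218.1   66. ]
S nr [ 439.1 -223.6   66. ]
S nl [ 441.9 -114.4   66. ]
S fr [ 626.5 -229.3   66. ]
S scL [ 449.5 -119.7   66. ]
S scR [ 445.2 -214.    66. ]
staple top [ 518.18436897 -171.7021616   102.        ] [ 479.3938156  -170.14911918  102.        ]
wing S [ 485.00739216 -169.03368608  102.        ] [ 517.85745636 -172.00409504  102.        ]
hasp pin tri [(array([ 574.7, -171.9,  138.6]), np.float64(3.8))]
(array([ 667.42287878, -196.27038182,  109.08864792]), np.float64(2.482212466512767)) (array([ 672.43112656, -157.40485571,  103.42658081]), np.float64(7.215629101061801))
free L (array([ 569.15692539, -121.3315708 ,  128.22662562]), np.float64(4.266811493663479))
drop [ 700.35589067 -226.63687963  102.        ] [ 705.65961376 -228.80600025  102.        ]
parts [array([ 746., -105.,   26.]), array([ 742., -195.,   26.]), array([ 677., -192.,   26.]), array([ 682., -102.,   26.])]
```

```bash
python3 - <<'E'
from h import *
a=cv2.imread("pics/top0.png");b=cv2.imread("pics/scene0.png")
x=cv2.resize(a[80:340,90:270],None,fx=2.2,fy=2.2,interpolation=cv2.INTER_CUBIC)
y=cv2.resize(b[100:270,180:400],None,fx=1.8,fy=1.8,interpolation=cv2.INTER_CUBIC)
h=max(x.shape[0],y.shape[0]); c=np.zeros((h,x.shape[1]+y.shape[1],3),np.uint8)
c[:x.shape[0],:x.shape[1]]=x;c[:y.shape[0],x.shape[1]:]=y
cv2.imwrite("pics/edg.png",c);print(x.shape,y.shape)
s=state();print(R.from_euler('xyz',s["tcp_rot"]).as_matrix().round(3))
E
```

```text
(572, 396, 3) (306, 396, 3)
[[-0.     0.384  0.923]
 [-0.001  0.923 -0.384]
 [-1.    -0.001 -0.   ]]
```

View pics/edg.png

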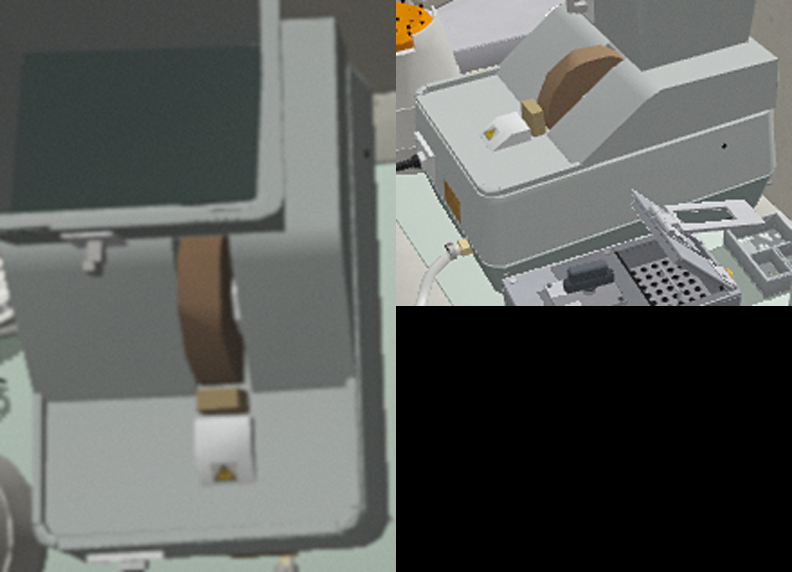

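```bash
python3 - <<'E'
from h import *
print(tri((235,207.2),(254.5,321)),tri((325.6,148.9),(249,182)))
print(onz("top",(263,320),0))
# slope foot right: scene composite(580,163), top (355,385)
print(tri((180+184/1.8,100+165/1.8),(90+357/2.2,80+383/2.2)))
E
```

```text
(array([446.49161315, -86.11064545, 143.83480206]), np.float64(12.27960266074482)) (array([616.8853576 , -85.91676334, 204.61784977]), np.float64(1.5133677781389099))
[443.69045015 -80.74677175   0.        ]
(array([534.16754909, -82.93430818, 143.44640531]), np.float64(5.356785306504101))
```

```bash
python3 - <<'E'
from h import *
print(tri((176,113),(22,325)))
print(tri((325,62),(142,72)), "bin")
e,d=ray("scene",(147,8))
for s in (900,1200,1500,1800,2100): print((e+d*s).round())
E
```

```text
(array([445.75762233, 216.82288788, 166.17651065]), np.float64(4.499331784887825))
(array([701.70288473,  30.27566957, 299.11184582]), np.float64(49.85421573884741)) bin
[413. 103. 399.]
[464. 385. 310.]
[514. 667. 222.]
[565. 950. 134.]
[ 615. 1232.   46.]
```

Emit:
step_arm --pt "-0.5 0 0 0.96" --pt "-0.5 0 0 0.96" --pt "-0.5 0 0 0.96" --pt "-0.5 0 0 0.96" --pt "-0.5 0 0 0.96" --pt "-0.5 0 0 0.96" --pt "-0.5 0 0 0.96" --pt "0 0 0 0.96" --pt "0 0 0 0.97" --pt "0 0 0 0" --jaw 1

```text
t: 1.35
eef_pos: [239.8, 577.1, 389.3]
tcp_rot: [-0.443, 1.57, -2.044]
ft_force: [-0.8, 0.0, -0.1]
opening: 0.025
```

Emit:
step_arm --pt "0 0.47 0.97 0" --pt "0 0.47 0.97 0" --pt "0 0.47 0.97 0" --pt "0 0.47 0.97 0" --pt "0 0.47 0.97 0" --pt "0 0.47 0.97 0" --pt "0 0.47 0.97 0" --pt "0 0.47 0.97 0" --pt "0 0.47 0.97 0" --pt "0 0.47 0.97 0" --pt "0 0.47 0.97 0" --pt "0 0.47 0.97 0" --pt "0 0.47 0.97 0" --pt "0 0.47 0.97 0" --pt "0 0.47 0.97 0" --pt "0 0.47 0.97 0" --pt "0 0 0 0"

```text
t: 3.48
eef_pos: [592.3, -213.1, 387.8]
tcp_rot: [-1.913, 1.569, 2.769]
ft_force: [-0.1, 0.3, -0.2]
opening: 0.005
```

```bash
python3 - <<'E'
from h import *
s=state();print(s["t"],s["eef_pos"],s["joints"].round(2));print(R.from_euler('xyz',s["tcp_rot"]).as_matrix().round(3))
E
```

```text
3.475 [ 592.32995994 -213.0593215   387.75688527] [-0.45  0.39  1.28 -0.    1.48 -0.42]
[[-0.002  1.    -0.031]
 [ 0.001 -0.031 -1.   ]
 [-1.    -0.002 -0.001]]
```

Emit:
step_arm --pt "1 0 0 0" --pt "1 0 0 0" --pt "1 0 0 0" --pt "1 0 0 0" --pt "1 0 0 0" --pt "0 0 0 0"

```text
t: 4.22
eef_pos: [590.2, -208.6, 137.0]
tcp_rot: [-2.017, 1.564, 2.667]
ft_force: [0.4, 0.5, 0.9]
opening: 0.004
```

```bash
python3 - <<'E'
from h import *
b=read_camera("scene")[:,:,::-1]
cv2.imwrite("pics/s1.png",cv2.resize(b[100:330,200:450],None,fx=2.6,fy=2.6,interpolation=cv2.INTER_CUBIC))
E
```

```text
(no output)
```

View pics/s1.png

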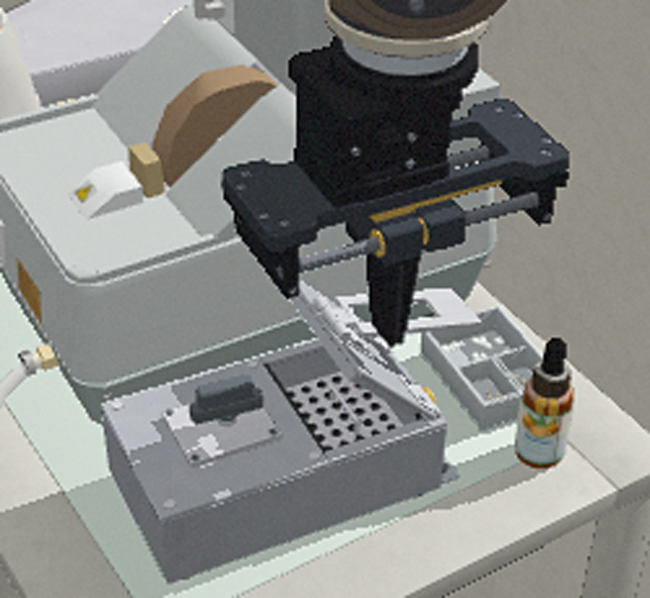

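Emit:
step_arm --pt "0.12 -0.05 0 0" --pt "0.12 -0.05 0 0" --pt "0.12 -0.05 0 0" --pt "0.12 -0.05 0 0" --pt "0.12 -0.05 0 0" --pt "0.12 -0.05 0 0"

```text
t: 5.03
eef_pos: [577.0, -209.8, 103.9]
tcp_rot: [1.22, 1.57, -0.381]
ft_force: [-0.6, 0.3, 5.8]
opening: 0.003
```

Emit:
step_arm --pt "0.12 -0.05 0 0" --pt "0.12 -0.05 0 0" --pt "0.1 -0.05 0 0" --pt "0.1 0 0 0"

```text
t: 5.52
eef_pos: [568.9, -209.3, 81.4]
tcp_rot: [-1.84, 1.57, 2.842]
ft_force: [-2.5, -1.0, 4.8]
opening: 0.006
```

Emit:
step_arm --pt "0.08 0 0 0" --pt "0.06 0 0 0" --pt "0.06 0 0 0" --pt "0.04 0 0 0" --pt "0.02 0 0 0" --pt "0 0 0 0"

```text
t: 6.28
eef_pos: [569.1, -209.2, 70.1]
tcp_rot: [1.09, 1.57, -0.511]
ft_force: [-9.5, 2.5, 21.2]
opening: 0.001
```

Emit:
step_arm --pt "-0.6 0 0 0" --pt "-1 0 0 0" --pt "-0.4 0.5 0 0" --pt "0 0.9 0 0" --pt "0 0.7 0 0" --pt "0 0 0 0"

```text
t: 7.02
eef_pos: [675.8, -212.3, 167.5]
tcp_rot: [1.836, 1.57, 0.236]
ft_force: [-0.3, 0.4, -1.3]
opening: 0.007
```

```bash
python3 - <<'E'
from h import *
b=read_camera("scene")[:,:,::-1];a=read_camera("top")[:,:,::-1]
cv2.imwrite("pics/s2.png",cv2.resize(b[190:330,230:430],None,fx=4,fy=4,interpolation=cv2.INTER_CUBIC))
cv2.imwrite("pics/t2.png",cv2.resize(a[120:340,250:400],None,fx=2.7*1.0,fy=2.7,interpolation=cv2.INTER_CUBIC))
E
```

```text
(no output)
```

View pics/s2.png

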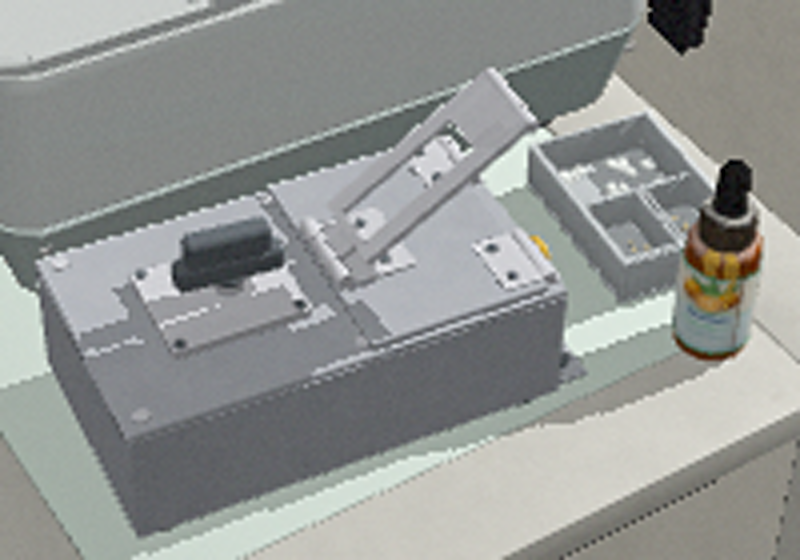

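View pics/t2.png

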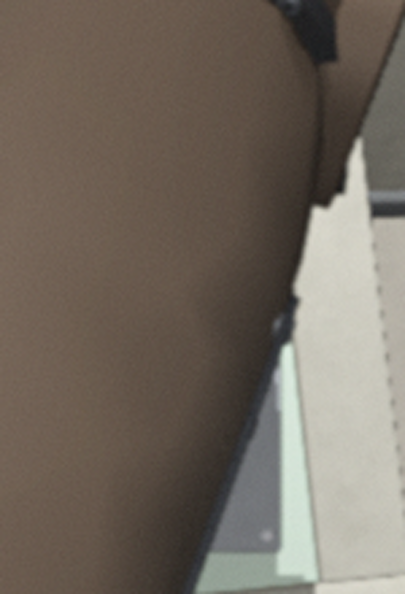

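```bash
cat >> h.py <<'E'
O=np.array([540.3,-171.4,0]);XB=np.array([.031,.9995,0]);YB=np.array([-.9995,.031,0])
def onbox(n,uv,xb):
    e,d=ray(n,uv); return e+d*((xb-(e-O)@XB)/(d@XB))
def tobox(P): return np.array([(P-O)@XB,(P-O)@YB,P[2]])
E
python3 - <<'E'
from h import *
S=lambda u,v:(230+u/4,190+v/4)
for uv,xb in (((514,93),0),((490,70),19.5),((537,118),-19.5),((345,250),0)):
    p=onbox("scene",S(*uv),xb);print(p.round(1),tobox(p).round(1))
E
```

```text
[ 630.9 -174.2  128. ] [ -0.  -90.7 128. ]
[ 631.  -154.7  126.3] [ 19.5 -90.2 126.3]
[ 630.1 -193.7  129.4] [-19.5 -90.4 129.4]
[ 554.9 -171.9   71.2] [  0.  -14.6  71.2]
```

Emit:
step_arm --pt "0 -0.2 -0.73 0" --pt "0 -0.2 0 0" --pt "1 0 0 0" --pt "0.1 0 0 0" --pt "0 0 0 0"

```text
t: 7.75
eef_pos: [655.4, -176.1, 114.4]
tcp_rot: [1.511, 1.571, -0.091]
ft_force: [0.0, -0.2, -0.1]
opening: 0.004
```

Emit:
step_arm --pt "-0.09 -0.16 0 0" --pt "-0.09 -0.16 0 0" --pt "-0.09 -0.16 0 0" --pt "-0.09 -0.16 0 0" --pt "-0.09 -0.16 0 0" --pt "-0.09 -0.16 0 0" --pt "0 0 0 0"

```text
t: 8.62
eef_pos: [614.3, -174.8, 147.6]
tcp_rot: [1.371, 1.549, -0.231]
ft_force: [23.2, 5.0, 25.9]
opening: -0.001
```

```bash
python3 - <<'E'
from h import *
b=read_camera("scene")[:,:,::-1]
cv2.imwrite("pics/s3.png",cv2.resize(b[100:330,200:450],None,fx=2.6,fy=2.6,interpolation=cv2.INTER_CUBIC))
s=state();print(s["eef_pos"],tobox(s["eef_pos"]));print(R.from_euler('xyz',s["tcp_rot"]).as_matrix().round(3))
E
```

```text
[ 614.37868492 -174.77884226  147.42690078] [ -1.0807136  -74.14638968 147.42690078]
[[ 0.021  0.999 -0.031]
 [-0.005 -0.031 -0.999]
 [-1.     0.022  0.004]]
```

View pics/s3.png

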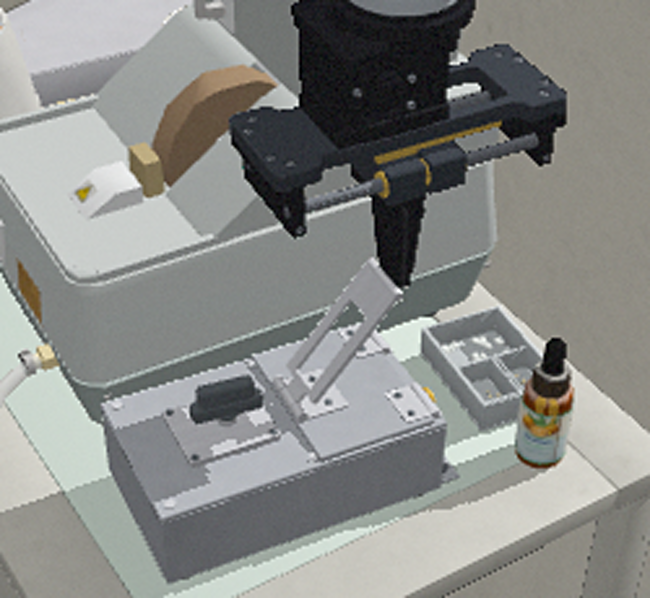

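Emit:
step_arm --pt "0 0.4 0 0" --pt "0.3 0.2 0 0" --pt "0.2 0 0 0" --pt "0 0 0 0"

```text
t: 9.18
eef_pos: [636.1, -174.7, 113.9]
tcp_rot: [-1.914, 1.567, 2.768]
ft_force: [0.1, 0.1, 1.3]
opening: 0.003
```

Emit:
step_arm --pt "0 -0.3 0 0" --pt "0 -0.3 0 0" --pt "0 -0.15 0 0" --pt "0 -0.15 0 0" --pt "0 -0.15 0 0"

```text
t: 9.8
eef_pos: [584.1, -173.2, 115.4]
tcp_rot: [-2.012, 1.57, 2.669]
ft_force: [1.8, -0.4, 0.4]
opening: 0.004
```

Emit:
step_arm --pt "-0.3 0 0 0" --pt "-0.45 -0.1 0 0" --pt "0 -0.2 0 0" --pt "0 -0.2 0 0" --pt "0 -0.2 0 0" --pt "0 -0.1 0 0"

```text
t: 10.55
eef_pos: [544.0, -171.9, 152.7]
tcp_rot: [-2.028, 1.57, 2.653]
ft_force: [0.5, 0.6, 0.5]
opening: 0.004
```

```bash
python3 - <<'E'
from h import *
b=read_camera("scene")[:,:,::-1]
cv2.imwrite("pics/s4.png",cv2.resize(b[100:330,200:450],None,fx=2.6,fy=2.6,interpolation=cv2.INTER_CUBIC))
s=state();print(s["eef_pos"],tobox(s["eef_pos"]))
E
```

```text
[ 543.76002749 -171.97554443  152.75265206] [ -0.46799581  -3.47613935 152.75265206]
```

View pics/s4.png

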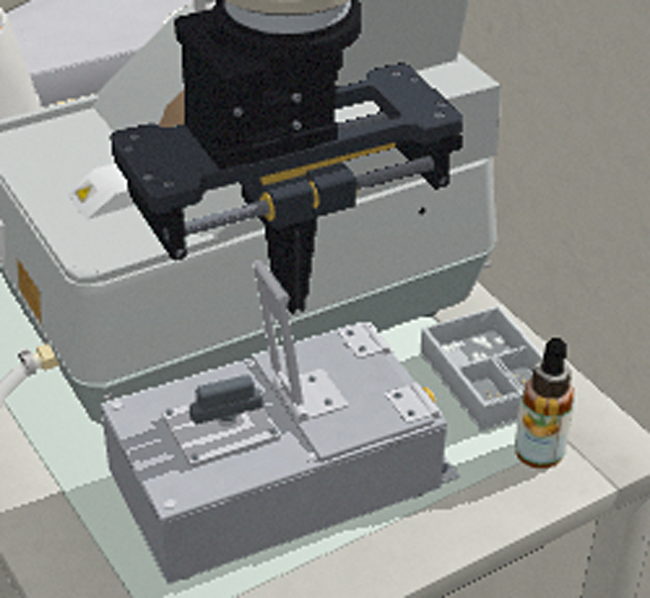

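Emit:
step_arm --pt "0.02 -0.3 0 0" --pt "0.06 -0.3 0 0" --pt "0.1 -0.2 0 0" --pt "0.14 -0.2 0 0" --pt "0.16 -0.16 0 0" --pt "0.18 -0.18 0 0"

```text
t: 11.35
eef_pos: [477.4, -170.0, 119.4]
tcp_rot: [-2.889, 1.571, 1.793]
ft_force: [-0.2, -0.2, -0.6]
opening: 0.005
```

```bash
python3 - <<'E'
from h import *
b=read_camera("scene")[:,:,::-1]
cv2.imwrite("pics/s5.png",cv2.resize(b[100:330,200:450],None,fx=2.6,fy=2.6,interpolation=cv2.INTER_CUBIC))
s=state();print(s["eef_pos"],tobox(s["eef_pos"]))
E
```

```text
[ 475.99551117 -169.54279439  118.37393956] [ -0.13716215  64.32990996 118.37393956]
```

View pics/s5.png

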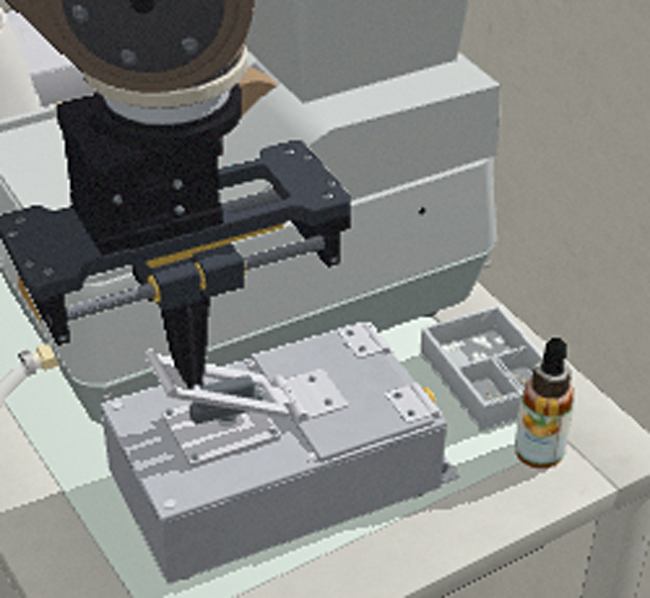

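```bash
python3 - <<'E'
from h import *
C=lambda u,v:(200+u/2.6,100+v/2.6)
for uv,xb in (((151,352),19.5),((172,395),-19.5),((289,412),-19.5)):
    p=onbox("scene",C(*uv),xb);print(p.round(1),tobox(p).round(1))
P=np.array([476-12,-169.5-10,118.4]); print((proj("scene",[P,P+[24,0,0],P+[0,20,0],P+[24,20,0]])-[200,100])*2.6)
b=read_camera("scene")[:,:,::-1]
cv2.imwrite("pics/s5z.png",cv2.resize(b[200:280,240:330],None,fx=7,fy=7,interpolation=cv2.INTER_CUBIC))
E
```

```text
[ 465.2 -149.6  126.7] [ 19.5  75.8 126.7]
[ 462.  -188.5  125.1] [-19.5  77.7 125.1]
[ 536.1 -190.8   81.7] [-19.5   3.6  81.7]
[[169.82905211 393.08306616]
 [207.35963877 380.56809747]
 [156.61796343 372.84575411]
 [193.68936778 360.73796481]]
```

View pics/s5z.png

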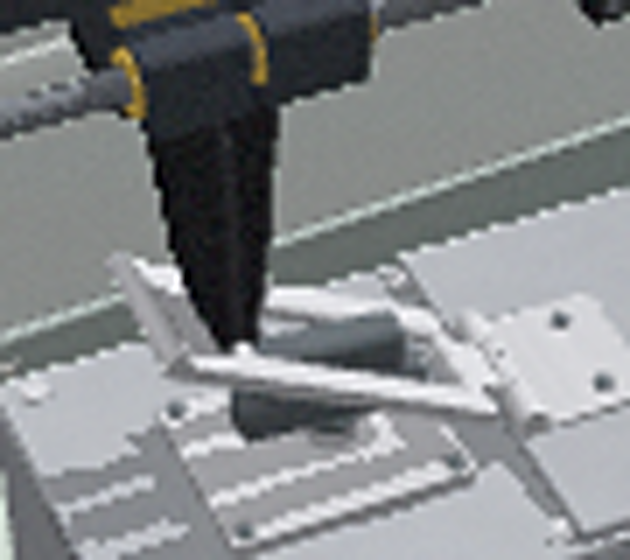

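Emit:
step_arm --pt "-0.34 0 0 0" --pt "0 -0.28 0 0" --pt "0 0 0 0" --pt "0.15 -0.04 0 0" --pt "0.15 -0.04 0 0" --pt "0.12 -0.02 0 0" --pt "0.12 -0.02 0 0" --pt "0 0 0 0"

```text
t: 12.45
eef_pos: [457.7, -169.3, 109.6]
tcp_rot: [-2.148, 1.57, 2.533]
ft_force: [0.1, 0.3, 0.3]
opening: 0.004
```

```bash
python3 - <<'E'
from h import *
b=read_camera("scene")[:,:,::-1]
cv2.imwrite("pics/s6z.png",cv2.resize(b[200:290,230:330],None,fx=6,fy=6,interpolation=cv2.INTER_CUBIC))
s=state();print(s["eef_pos"],tobox(s["eef_pos"]))
E
```

```text
[ 457.93709318 -169.3518532   109.90800184] [ -0.50612739  82.38521792 109.90800184]
```

View pics/s6z.png

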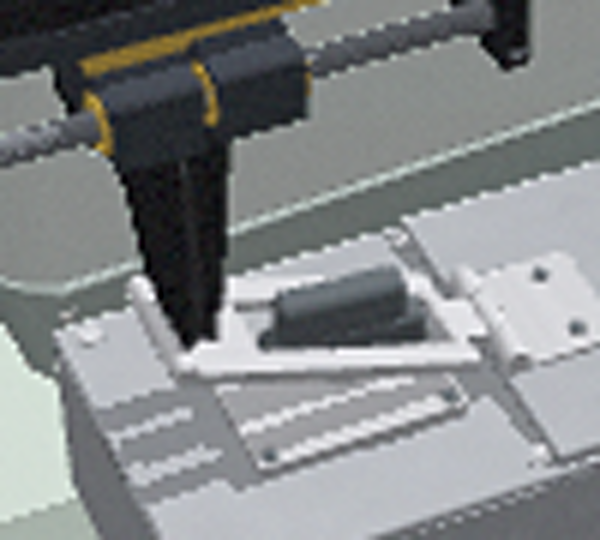

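Emit:
step_arm --pt "0.12 -0.02 0 0" --pt "0.12 -0.02 0 0" --pt "0.12 0 0 0" --pt "0.12 0 0 0" --pt "0.1 0 0 0" --pt "0 0 0 0"

```text
t: 13.25
eef_pos: [455.8, -169.2, 80.7]
tcp_rot: [-2.139, 1.57, 2.543]
ft_force: [-0.6, -0.1, 0.0]
opening: 0.003
```

Emit:
step_arm --pt "0.06 0 0 0" --pt "0.06 0 0 0" --pt "0.04 0 0 0" --pt "0 0 0 0"

```text
t: 13.75
eef_pos: [456.0, -169.4, 74.3]
tcp_rot: [1.075, 1.57, -0.526]
ft_force: [-5.0, 2.2, 21.3]
opening: 0.003
```

```bash
python3 - <<'E'
from h import *
b=read_camera("scene")[:,:,::-1]
cv2.imwrite("pics/s7z.png",cv2.resize(b[200:290,230:330],None,fx=6,fy=6,interpolation=cv2.INTER_CUBIC))
s=state();print(s["eef_pos"],tobox(s["eef_pos"]),s["ft_force"])
E
```

```text
[ 456.03116169 -169.39551318   74.35321187] [-0.60884941 84.28884299 74.35321187] [-4.35640691  1.08090715 21.7397251 ]
```

View pics/s7z.png

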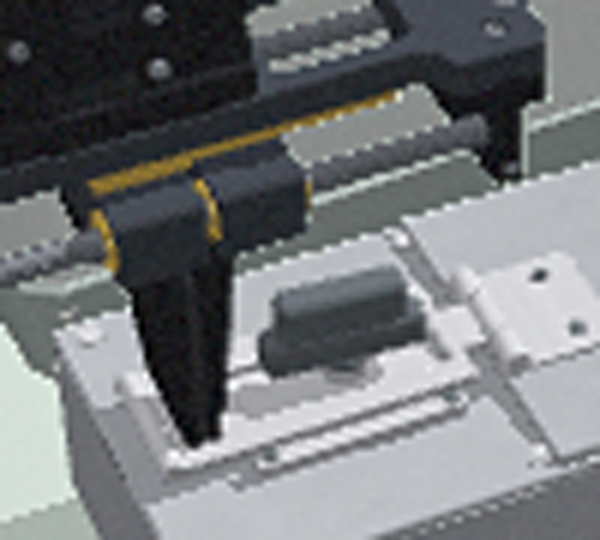

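Emit:
step_arm --pt "-0.5 0 0 0" --pt "-1 0 0 0" --pt "-0.7 0 0 0" --pt "0 0.3 0 1" --pt "0 0 0 1" --pt "0 0 0 1" --pt "0 0 0 1" --pt "0 0 0 1" --pt "0 0 0 1" --pt "0 0 0 1" --pt "0 0 0 1" --pt "0 0 0 1" --pt "0 0 0 1" --pt "0 0 0 1" --pt "0 0 0 0.25" --pt "0 0 0 0"

```text
t: 15.8
eef_pos: [470.9, -169.8, 183.1]
tcp_rot: [-1.421, 1.571, 1.692]
ft_force: [1.0, 0.1, 0.2]
opening: 0.004
```

```bash
python3 - <<'E'
from h import *
b=read_camera("scene")[:,:,::-1];a=read_camera("top")[:,:,::-1]
c=np.hstack([cv2.resize(b[190:330,230:370],(560,560),interpolation=cv2.INTER_CUBIC),cv2.resize(a[200:340,270:330],(240,560),interpolation=cv2.INTER_CUBIC)])
cv2.imwrite("pics/s8.png",c)
s=state();print(s["eef_pos"],tobox(s["eef_pos"]),s["joints"].round(2));print(R.from_euler('xyz',s["tcp_rot"]).as_matrix().round(3))
E
```

```text
[ 470.91702135 -169.77868011  183.08932868] [ -0.53036311  69.39854808 183.08932868] [-0.48  0.35  1.9   0.    0.89  1.12]
[[ 0.    -0.029 -1.   ]
 [ 0.    -1.     0.029]
 [-1.    -0.    -0.   ]]
```

View pics/s8.png

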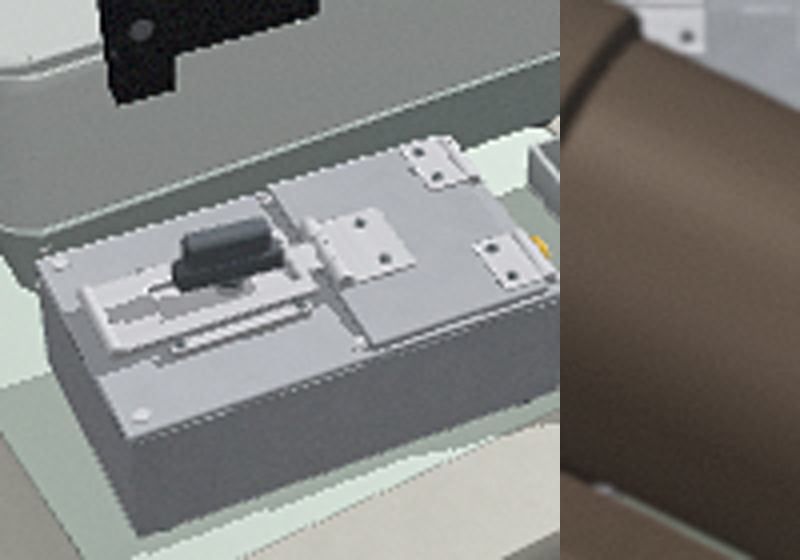

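Emit:
step_arm --pt "0 0 -0.31 0" --pt "0 0 -0.31 0" --pt "0.4 0 0 0" --pt "0.5 0 0 0" --pt "0.5 0 0 0" --pt "0 0 0 0" --jaw 0.55

```text
t: 16.65
eef_pos: [502.1, -170.4, 111.7]
tcp_rot: [-0.461, 1.568, 2.65]
ft_force: [0.0, 0.4, -0.3]
opening: 0.452
```

```bash
python3 - <<'E'
from h import *
b=read_camera("scene")[:,:,::-1]
cv2.imwrite("pics/s9.png",cv2.resize(b[100:300,170:400],None,fx=3,fy=3,interpolation=cv2.INTER_CUBIC))
s=state();print(s["eef_pos"],tobox(s["eef_pos"]),s["ft_force"],s["opening"])
E
```

```text
[ 502.48730273 -170.64888496  112.80483252] [ -0.42145414  37.81707549 112.80483252] [-0.3908262  -0.46652823  1.5150046 ] 0.44821477963768347
```

View pics/s9.png

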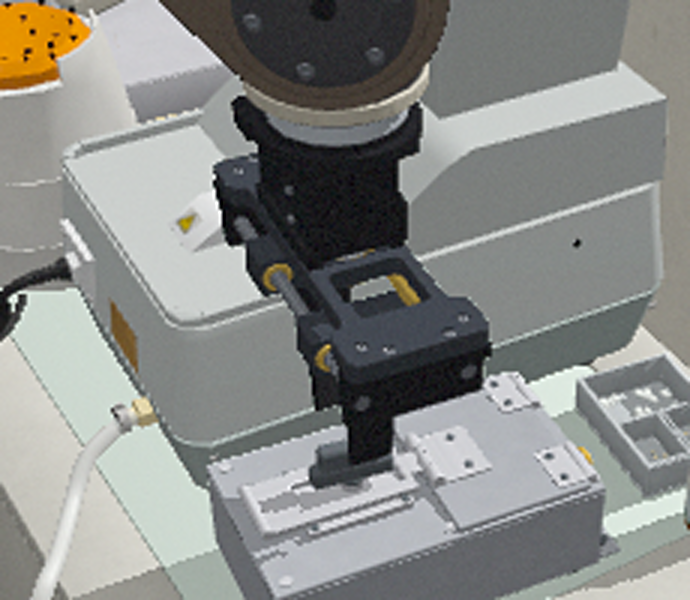

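Emit:
step_arm --pt "0.2 0 0 0" --pt "0.15 0 0 0" --pt "0.1 0 0 0" --pt "0.05 0 0 0" --pt "0 0 0 0"

```text
t: 17.32
eef_pos: [501.9, -170.7, 88.0]
tcp_rot: [-0.966, 1.571, 2.145]
ft_force: [-0.4, 0.2, 0.2]
opening: 0.448
```

Emit:
step_arm --pt "0 0 0 0" --pt "0 0 0 0" --pt "0 0 0 0" --pt "0 0 0 0" --jaw 1

```text
t: 17.82
eef_pos: [501.4, -169.2, 88.2]
tcp_rot: [-1.128, 1.568, 1.981]
ft_force: [-1.1, 7.3, 1.8]
opening: 0.112
```

Emit:
step_arm --pt "0 -0.03 0 -0.6" --pt "0 0 0 -0.9" --pt "0 0 0 -0.9" --pt "0 0 0 -0.9" --pt "0 0 0 -0.9"

```text
t: 18.45
eef_pos: [501.4, -168.8, 88.2]
tcp_rot: [-1.184, 1.569, 2.517]
ft_force: [-2.8, 2.3, 3.3]
opening: 0.113
```

```bash
python3 - <<'E'
from h import *
s=state();print(s["eef_pos"],s["ft_force"],s["moment"],s["opening"]);print(R.from_euler('xyz',s["tcp_rot"]).as_matrix().round(3))
E
```

```text
[ 501.35764175 -168.77363161   88.20696248] [-2.78464366  2.29070168  3.30099566] [ 0.42625591  0.66500347 -0.03045622] 0.11295051672725216
[[-0.001  0.531 -0.847]
 [ 0.001 -0.847 -0.531]
 [-1.    -0.001  0.001]]
```

Emit:
step_arm --pt "0 0 0 -0.9" --pt "0 0 0 -0.9" --pt "0 0 0 -0.9" --pt "0 0 0 -0.9" --pt "0 0 0 -0.9" --pt "0 0 0 -0.9" --pt "0 0 0 -0.9" --pt "0 0 0 -0.5" --pt "0 0 0 0"

```text
t: 19.58
eef_pos: [500.9, -168.5, 88.2]
tcp_rot: [-2.059, 1.568, 2.589]
ft_force: [-5.3, 3.4, 5.5]
opening: 0.116
```

```bash
python3 - <<'E'
from h import *
s=state();print(s["eef_pos"],s["ft_force"],s["moment"],s["opening"]);M=R.from_euler('xyz',s["tcp_rot"]).as_matrix();print(M.round(3),np.degrees(np.arctan2(M[1,1],M[0,1])))
b=read_camera("scene")[:,:,::-1]
cv2.imwrite("pics/s10.png",cv2.resize(b[150:300,220:370],None,fx=4,fy=4,interpolation=cv2.INTER_CUBIC))
E
```

```text
[ 500.86206662 -168.46360276   88.17269348] [-5.31979394  3.4107884   5.52064453] [0.62037531 0.9467792  0.05777561] 0.11610986545446439
[[-0.002  0.998 -0.065]
 [ 0.001 -0.065 -0.998]
 [-1.    -0.002 -0.001]] -3.7003697964889204
```

View pics/s10.png

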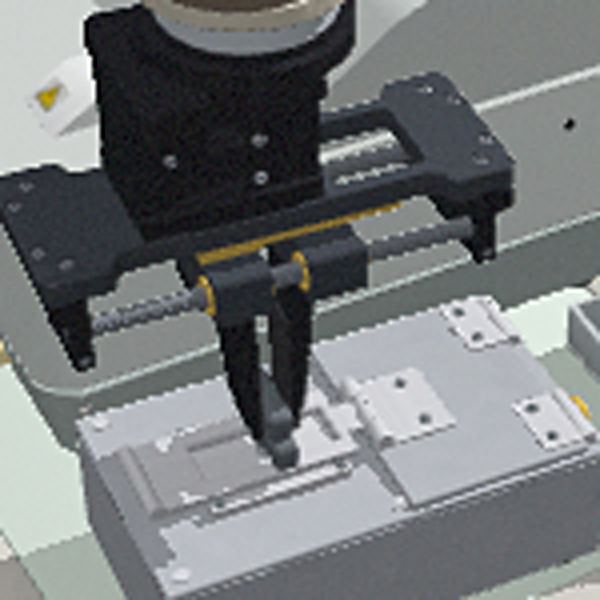

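Emit:
step_arm --pt "0 0 0 -0.3" --pt "0 0 0 -0.3" --pt "0 0 0 0"

```text
t: 20.0
eef_pos: [500.9, -168.5, 88.2]
tcp_rot: [-2.27, 1.568, 2.46]
ft_force: [-5.6, 4.0, 5.5]
opening: 0.112
```

```bash
python3 - <<'E'
from h import *
s=state();print(s["eef_pos"],s["ft_force"],s["moment"],s["opening"]);M=R.from_euler('xyz',s["tcp_rot"]).as_matrix();print(np.degrees(np.arctan2(M[1,1],M[0,1])))
E
```

```text
[ 500.85388549 -168.45462317   88.18700419] [-5.64488114  3.95403178  5.47442552] [ 0.62523151  1.02967163 -0.58476503] 0.11180350500199722
0.9900535501557758
```

Emit:
step_arm --pt "0 0 0 0" --pt "0 0 0 0" --pt "0 0 0 0" --pt "0 0 0 0" --jaw 0.6

```text
t: 20.5
eef_pos: [502.0, -169.3, 88.1]
tcp_rot: [1.642, 1.571, 0.09]
ft_force: [-0.5, 0.6, -0.2]
opening: 0.395
```

Emit:
step_arm --pt "-0.3 0 0 0" --pt "-0.5 0 0 0" --pt "-1 0 0 0" --pt "-1 0 0 0" --pt "-1 -0.5 0 0" --pt "-1 -0.5 0 0" --pt "0 0 -1 0" --pt "0 0 -1 0" --pt "0 0 -1 0" --pt "0 0 -1 0" --pt "0 0 -1 0" --pt "0 0 0 0"

```text
t: 22.0
eef_pos: [446.8, 82.3, 329.1]
tcp_rot: [1.896, 1.57, 0.347]
ft_force: [0.5, -0.5, -0.7]
opening: 0.402
```

```bash
python3 - <<'E'
from h import *
b=read_camera("scene")[:,:,::-1];a=read_camera("top")[:,:,::-1]
c=np.hstack([cv2.resize(b[190:330,230:430],(500,350),interpolation=cv2.INTER_CUBIC),cv2.resize(a[120:340,260:390],(300,508),interpolation=cv2.INTER_CUBIC)[:350]]) if 0 else None
cv2.imwrite("pics/s11.png",cv2.resize(b[190:330,230:430],None,fx=4,fy=4,interpolation=cv2.INTER_CUBIC))
cv2.imwrite("pics/t11.png",cv2.resize(a[120:340,250:400],None,fx=2.7,fy=2.7,interpolation=cv2.INTER_CUBIC))
s=state();print(s["t"],s["eef_pos"],s["ft_force"])
E
```

```text
22.1 [447.19561949  79.94711769 328.81998695] [-0.38454992 -0.31430811  0.87529516]
```

View pics/s11.png

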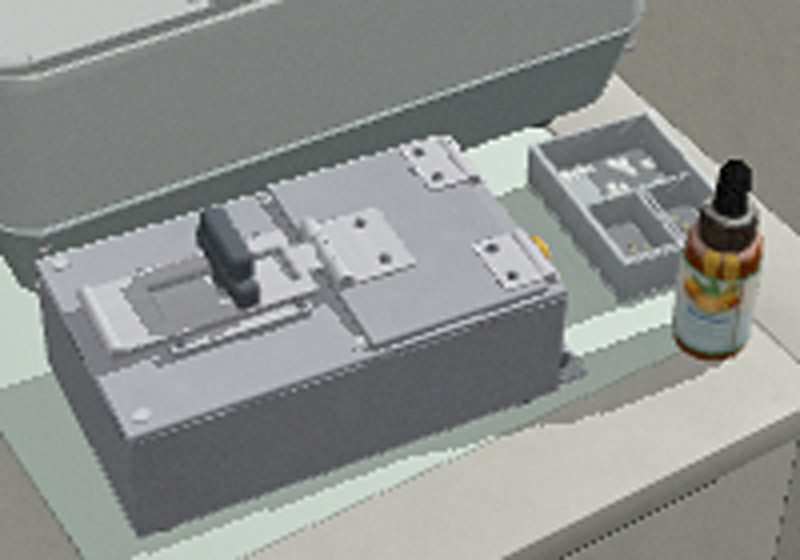

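View pics/t11.png

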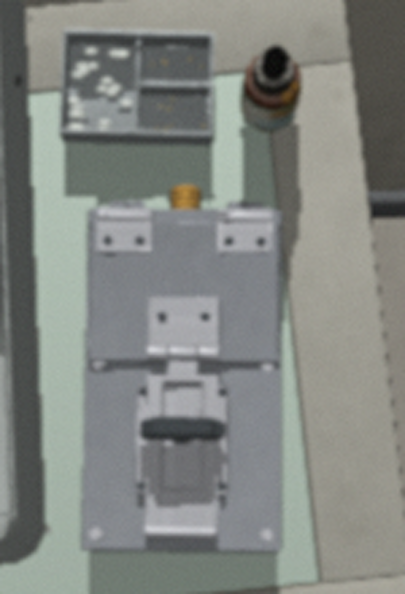

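```bash
python3 -c "
from cell import *
print(job_done())"
```

```text
the job is handed in; nothing more can be done
None
```

The hatch cover is shut, the hasp lies flat over the staple and the wing is turned crosswise to lock it. I handed the job in at about 22 s of the 51 s allowed.

- **Hatch:** I pushed the cover shut with the closed fingertips on its right side. It stopped with the fingertips at z = 70.1 mm, as a shut cover should, under 21 N.
- **Hasp:** I swung it over from behind and pressed its solid end down until it stopped at z = 74.3 mm under about 22 N. The given height is 75 mm.
- **Wing:** I gripped it and turned it counter-clockwise by 90° until it met its stop, where the twisting moment rose to about 0.58 N m. Then I released it and moved the arm clear.
- **Last pictures:** Both views show the cover shut, the hasp flat and the wing crosswise. The parts box and the dropper bottle appear at the same pixel positions as at the start.

**What went wrong or disagreed:**
- My first push on the hasp met its end along its length, with up to about 35 N at the wrist. I backed off and pushed again from lower down.
- Later the fingertip sat at the edge of the slot, so I lifted it and moved it outward onto the solid part.
- The two cameras disagreed by about 3 mm in x, which stayed within the clearances.

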